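# Set the dowel jig four clicks longer

### The arm

A 7-joint arm with a two-finger parallel gripper is mounted at the origin on the work surface. World frame = base frame: x ahead of the robot, y to its left, z up, the work surface at z = 0. Lengths are in mm, angles in rad, forces in N, time in s.
With the tool pointing down it reaches from about 400 to 875 mm from the base axis. Payload 4.4 kg.
Tool frame: the origin (TCP) lies at the very end of the fingers, on their centre line; the grasp point (between the pads) lies 19 mm behind it; y points along the fingers, x is the direction in which the jaws open and shut, and the axes are right-handed (so a half turn about y gives the same grasp; the last joint's range is limited). The gripper opens to 85 mm and grips with 20 to 120 N. Pads are 22 mm wide; open, the fingers measure 114 mm over their backs; the gripper's body (76 mm by 85 mm) begins 54 mm behind the grasp point. The pads swing forward as they close: fully open they stand 13 mm farther back than shut.
Start: joints at [1.241, 0.628, 0.038, 1.517, -0.027, 0.996, -0.02], TCP at [169.516, -627.521, 231.313] pointing down, gripper open.
Joint ranges: [-3.06, 3.06], [-0.37, 2.12], [-1.25, 1.32], [0.18, 2.47], [-1.1, 4.24], [0.23, 1.98], [-2.94, 2.94]. Speed limits (rad/s): [2.57, 2.57, 3.14, 3.14, 3.14, 3.14, 3.14].

### API

Orientations are given as [roll, pitch, yaw] about the fixed x, y, z axes, in that order (R = Rz(yaw) Ry(pitch) Rx(roll)).
In Python, from cell import ctrl, get_image, nets gives the robot as it stands. The module is installed in compiled form; this text tells all that it offers.
- The arm moves only by the tool step_arm, never from a script. Its argument "moves" is text: rows parted by semicolons, each of 7 numbers parted by spaces: the shift along the tool's x, y, z normalised to -1 to 1, where 1 is 0.05 m, then the turn, a rotation vector about the tool's x, y, z normalised to -1 to 1, where 1 is 0.12 rad, then the opening, from 0 (shut) to 1 (fully open). A call has 1 to 20 rows; each row shifts and turns the commanded pose from where the row before left it, along the tool's axes as they then stand; what a row does not reach is not made up. A row lasts 1/10 s, in which the tool goes at most 50 mm and 8.59 degrees, less where a joint would pass 70% of its speed; a pose out of reach is approached as far as the arm can. A call with a number of a shift or a turn outside -1 to 1 is refused whole. A call with a gripper value outside its range is refused whole. The fingers move at their own pace and stop on an object; the grip force is fixed at half the most. Time passes only in rows, so rows that do not move let the fingers close. It gives the time, the measured TCP pose, the force and the opening at its end, in the units of the state.
- ctrl.read_state(): the state, without advancing time (a new reading comes with each control period).
- get_image(name): name is "scene" or "top" or "wrist"; returns a dict with "color" (420x560x3 uint8, blue, green, red), "vertical_fov" (degrees; the focal length in pixels is half the picture's height over the tangent of half this angle, whatever the lens; pixels are square), "cx", "cy" (the principal point, pixels), "R" (3x3) and "t" (3): a world point X has camera coordinates R X + t; the wrist camera has in their place "T_tool_cam" (4x4, takes a point from camera to tool coordinates, whose origin is the TCP and whose axes are the tool frame's). Camera axes: x right, y down, z forward; pixel columns grow to the right and rows downward; lengths in mm; the calibration is good to about 2 mm. A picture is of the moment at which its call begins: read the wrist's pose just before it. There is no depth.
- ctrl.finish_job(): hands the job in, once; it reports no verdict.
Trained networks look in a picture, given as the dict that the camera call returned (one of the last four; its "shot" number tells which), for a name from the list of things; names that differ only in an ending like _2 or _b are one class to them, and where a whole thing is asked for, a point or a joint stands for the part that bears it (a point fixed in the world has none). Each returns a list of dicts, best first, with "conf" (0 to 1); they miss things now and then, are a little off and sometimes report something else, mostly with a low value. They report only what shows in the picture. A call takes as long as a camera call. They do not tell look-alikes from the thing itself.
- nets.find_in(picture, target): "position" ([x, y, z] in mm, in world coordinates, good to about 4 mm: the middle of the surface that is visible of it).
- nets.cut_out(picture, target): "pixels" (420x560 bool, what is visible of it).
- nets.place_of(picture, target): "position" ([x, y, z] in mm, in world coordinates, good to about 4 mm: a listed point, or the origin of a listed thing).
The state is a dict: "clock": time; "qpos": joint angles; "qd": joint speeds; "tau": joint torques, N m; "eef_pos": TCP position; "tool_rot": TCP orientation; "force": force on the tool from outside, world axes, zero at the start; "torque": the same for the moment, N m; "width": finger opening in mm.
Only numpy, scipy, OpenCV 4.12 (cv2) and the standard library are available. Lean on these libraries where they do the work, as an engineer would, in place of code of your own. Each camera call takes 0.05 s, during which the arm holds its last target.

### The job

Set the length jig for the next dowel: push the peg on the click-stop dial round clockwise (seen from above) with a fingertip, exactly four clicks and not a fifth, leaving the dial resting in its fourth click. Then gently push the free end of the dowel with the fingertips so that it slides along its guide until it rests against the end stop. Only push: do not pinch or lift the dowel or the peg, and leave everything else on the bench where it is.

Things in the scene. Friction and masses are not known exactly. Their poses are not given: they have to be found in the camera images.
- jig: fixed white laminate board of the length jig, 220 x 310 x 18 mm; origin on the table under the board, the board spans x -120..100 mm and y -140..170 mm in its own axes, its top is 18 mm up. Its +y axis is the way the dowel slides to the stop. Two guide walls (8 mm high, 10 mm thick, 27 mm apart, from y = -35 to +35 mm about x = 55 mm) keep the dowel on its line
- dial (a joint): turn of the click-stop dial in rad: 0 at the start, grows clockwise seen from above. 12 clicks a turn, so 0.5236 rad (30 degrees) each; the dial rests by itself only at whole clicks. About 0.14 N m (3 to 8 N at the peg, depending on how squarely it is pushed) to get over a click, half-way to the next; past that the dial springs on by itself to the next rest and off the finger. It is free for nearly 9 clicks clockwise and 2 back from the start
- dial_axis (a point): point on the dial's upright turning axis, at the height of the dial's flat top (43 mm above the table). The dial is a black disc 114 mm across and 10 mm thick, on a round aluminium housing 132 mm across with 12 tick marks, one a click
- dial_peg (a point): middle of the wooden finger peg that stands on the dial, 14 mm across, 30 mm tall from the dial's top (43 to 73 mm above the table), 44 mm from the axis; the only raised thing on the dial, and at any direction at the start
- stop_face (a point): middle of the end stop's flat face that the dowel is to meet, 12.5 mm above the board; the aluminium stop is 36 mm wide, 30 mm high, 16 mm thick. Axes as the jig's: y points away from the dowel. The dial drives the stop: each click clockwise shifts it 2 mm to +y. A push of about 35 N or more on it would force the dial over a click
- dowel_mid (a point): centre of the loose wooden dowel that lies on the jig board between the guide walls: 25 mm across, 100 mm long along its y axis (jig's y), about 35 g, its centre 12.5 mm above the board. At the start its far end is 25 to 45 mm short of the stop and its near end sticks out of the walls
- offcut: bystander: short wooden dowel standing upright on the jig board beyond the stop, 25 mm across, 45 mm tall; origin under its centre
- disc_a: bystander: flat wooden disc on the jig board near the dowel, 36 mm across, 12 mm tall; origin under its centre
- disc_b: bystander: flat wooden disc on the table, 36 mm across, 12 mm tall; origin under its centre
- glue: bystander: white glue bottle, 66 mm across, 180 mm tall; origin under its centre
- spraycan: bystander: spray can, 54 mm across, 160 mm tall; origin under its centre
- tape: bystander: roll of tape lying flat, 90 mm across, 24 mm tall; origin under its centre
- marker: bystander: marker pen lying on the table, 135 mm long along its x axis, 16 mm thick; origin under its centre
- dowel: the same dowel, origin on its underside below its centre
Not all that is in view belongs to the job. Leave any pink or red look-alike of the dowel alone.

How it is judged (in metres and radians):
On the way, in this order (a step that is already met when the one before it is completed fails the run):
1. the dial rests four clicks clockwise of its start (value of joint dial between 1.964 and 2.224 rad and velocity of joint dial below 0.1 rad/s and contact force between the fingers and dial below 0.5 N), for 0.2 s.
2. the dowel lies against the end stop (y of dowel_mid in the frame of stop_face between -0.0535 and -0.045 m and x of dowel_mid in the frame of stop_face between -0.006 and 0.006 m and z of dowel_mid in the frame of stop_face below 0.005 m), for 0.2 s.
At the end, for the whole second after the job is handed in: The dial rests in its fourth click clockwise from the start (2.094 rad, within 0.13), and the dowel lies at rest in its guide with its end within 3.5 mm of the stop (all of step 2 and value of joint dial between 1.964 and 2.224 rad and linear speed of dowel below 0.01 m/s and velocity of joint dial between -0.1 and 0.1 rad/s); the robot touches nothing.
It fails at once if the dial was turned past the fourth click towards a fifth, or back anticlockwise by a click (value of joint dial above 2.409 rad or value of joint dial below -0.314 rad).
It fails at once if the dial or its peg was pinched or pushed with more than 20 N (contact force between the fingers and dial above 20 N).
It fails at once if the dowel was pinched or rammed with more than 30 N (contact force between the fingers and dowel above 30 N).
It fails at once if the dowel was lifted or pushed out of its guide (z of dowel_mid in the frame of jig above 0.0425 m or x of dowel_mid in the frame of jig above 0.075 m or x of dowel_mid in the frame of jig below 0.035 m).
It fails at once if a bystander was moved more than 15 mm (distance of any of offcut, disc_a, disc_b, glue, spraycan, tape, marker from where it was at the start of the episode above 0.015 m).
It also fails if it takes over 72 s, if anything falls off the work surface, if the arm or the gripper's body presses on something with over 40 N, if the wrist force passes 120 N, or if a joint passes its speed limit or range.

## Working session

There is one attempt and no reset: what is moved stays moved. The work goes in short steps, Python scripts to look and compute and a tool call to move; the robot and the scene stay as the last step left them, time stands still between calls to the robot, and variables do not carry over. Pictures are saved under pics/ and viewed, and the job is handed in when it is done.

Besides the shell and the picture viewer there is one more tool, called in YAML: its name, and indented under it one key for each argument. step_arm: Moves the arm, as the interface text tells. Scaled input: -1 to 1 covers 0.05 m each way for a shift and 0.12 rad each way for a turn. Its arguments: {"type":"object","properties":{"moves":{"type":"string"}},"required":["moves"]}

```bash
mkdir -p pics; cat > h.py <<'E'
from cell import ctrl,get_image,nets
import numpy as np,cv2
def st():
    s=ctrl.read_state();print({k:np.round(s[k],3) for k in ['clock','eef_pos','tool_rot','force','width','qpos']});return s
def cam(p):
    f=p['color'].shape[0]/2/np.tan(np.radians(p['vertical_fov'])/2)
    return np.array([[f,0,p['cx']],[0,f,p['cy']],[0,0,1]])
def proj(p,X):
    c=np.asarray(p['R'])@np.asarray(X,float)+np.asarray(p['t']);q=cam(p)@c;return q[:2]/q[2]
def ray(p,uv,z):
    R=np.asarray(p['R']);t=np.asarray(p['t']);d=R.T@(np.linalg.inv(cam(p))@[uv[0],uv[1],1]);o=-R.T@t
    return o+d*(z-o[2])/d[2]
E
python3 - <<'E'
from h import *
st()
for n in ['scene','top']:
    p=get_image(n);cv2.imwrite(f'pics/{n}0.png',p['color'])
    print(n,p['vertical_fov'],np.round(-np.asarray(p['R']).T@np.asarray(p['t'])))
    for t in ['jig','dial_axis','dial_peg','stop_face','dowel_mid','offcut','disc_a','glue','spraycan','tape','marker']:
        print(t,[(np.round(r['position'],1),round(r['conf'],2)) for r in nets.place_of(p,t)[:3]])
E
```

```text
{'clock': np.float64(0.0), 'eef_pos': array([ 169.353, -626.873,  230.378]), 'tool_rot': array([-1.571,  0.002, -1.307]), 'force': array([-0.243, -0.43 ,  0.347]), 'width': np.float64(85.56), 'qpos': array([ 1.241,  0.629,  0.038,  1.518, -0.027,  0.996, -0.02 ])}
scene 51.45469106728011 [1127. -310.  769.]
jig [(array([ 5.757e+02, -5.380e+01,  5.000e-01]), 0.71)]
dial_axis [(array([528. ,  14.1,  40.7]), 0.63), (array([630.9, -93.6,  34.1]), 0.28)]
dial_peg [(array([560. , -15.7,  57.5]), 0.71), (array([617. , 363.3,   0.9]), 0.36)]
stop_face [(array([629.4,  -7.7,  30.1]), 0.74)]
dowel_mid [(array([628. , -94.3,  33.8]), 0.89), (array([343.3,   7.3,  15. ]), 0.69), (array([662.4, 226.9,  13.1]), 0.63)]
offcut [(array([633. ,  80.6,  20.8]), 0.74)]
disc_a [(array([ 550.1, -391. ,   -2.2]), 0.64), (array([ 496.9, -152.6,   18. ]), 0.62)]
glue [(array([614.7, 366.5,   0.8]), 0.97)]
spraycan [(array([460.6, 368.8,  -2.1]), 0.77)]
tape [(array([ 629. , -374.4,   -2.2]), 0.74), (array([ 546.7, -390.1,    2.6]), 0.71), (array([530.2,  12.5,  40.2]), 0.19)]
marker [(array([ 426.2, -354.4,   -1.2]), 0.96), (array([628.1,  -7.6,  30. ]), 0.33)]
top 57.17672415710137 [ 330.  -11. 1199.]
jig [(array([572.4, -51.3,   2.4]), 0.96), (array([616.5, 369.1,  -1.8]), 0.62)]
dial_axis [(array([530.8,  14.2,  43.1]), 0.84)]
dial_peg [(array([559.9, -15.9,  56.7]), 0.92), (array([635.7,  83.3,  18.1]), 0.61)]
stop_face [(array([631.5,  -3.5,  30.9]), 0.57)]
dowel_mid [(array([662.3, 228.6,  15.4]), 0.59), (array([633.1, -90.5,  27.3]), 0.52), (array([ 343.5, -164.2,   12.9]), 0.52)]
offcut [(array([636.4,  82.7,  19.3]), 0.61)]
disc_a []
glue [(array([615.6, 369.1,  -1.3]), 0.78)]
spraycan [(array([465. , 368.2,  -2. ]), 0.77)]
tape [(array([ 627.6, -369.8,    1.1]), 0.81)]
marker [(array([ 427.3, -357.9,   -4. ]), 0.63)]
```

View pics/scene0.png

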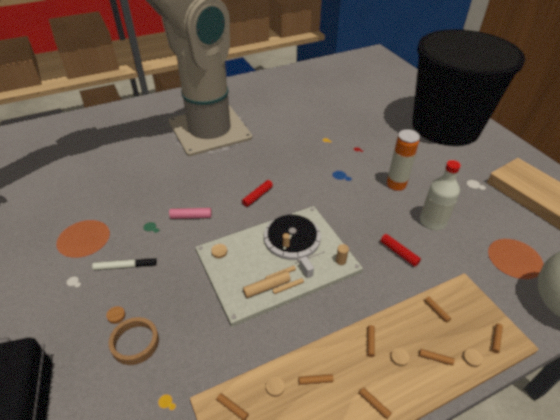

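View pics/top0.png

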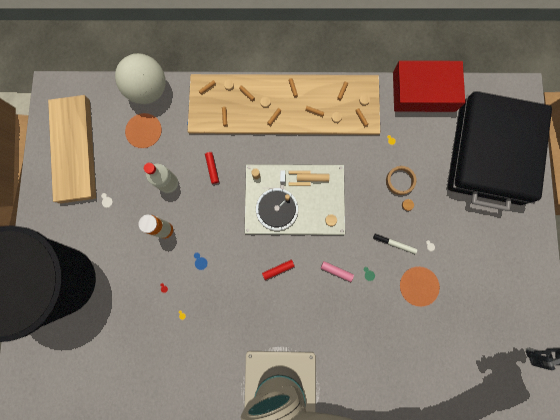

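Scene picture: jig at about (280,262), its natural-wood dowel at (267,285), peg at (287,240). The look-alikes are red (258,193), red (400,250) and pink (190,214). In the top picture the wood dowel on the jig is at (313,178), and the red and pink ones are at (212,168), (278,270) and (337,272). Only the wood one lies between guide walls, so I'll confirm it in a crop.

```bash
python3 - <<'E'
from h import *
p=get_image('top');c=p['color'][155:245,235:355];cv2.imwrite('pics/topc.png',cv2.resize(c,None,fx=6.5,fy=6.5,interpolation=cv2.INTER_CUBIC))
s=get_image('scene');c=s['color'][205:320,190:365];cv2.imwrite('pics/scc.png',cv2.resize(c,None,fx=4.5,fy=4.5,interpolation=cv2.INTER_CUBIC))
m=nets.cut_out(p,'jig')[0]['pixels'].astype(np.uint8)
r=cv2.minAreaRect(cv2.findNonZero(m));b=cv2.boxPoints(r);print(r);print(np.round([ray(p,x,18) for x in b],1))
E
```

```text
((294.7680358886719, 199.32618713378906), (101.08051300048828, 71.74108123779297), 0.7252243161201477)
[[ 449.   116.8   18. ]
 [ 677.5  120.    18. ]
 [ 675.8 -199.7   18. ]
 [ 448.5 -193.8   18. ]]
```

View pics/topc.png

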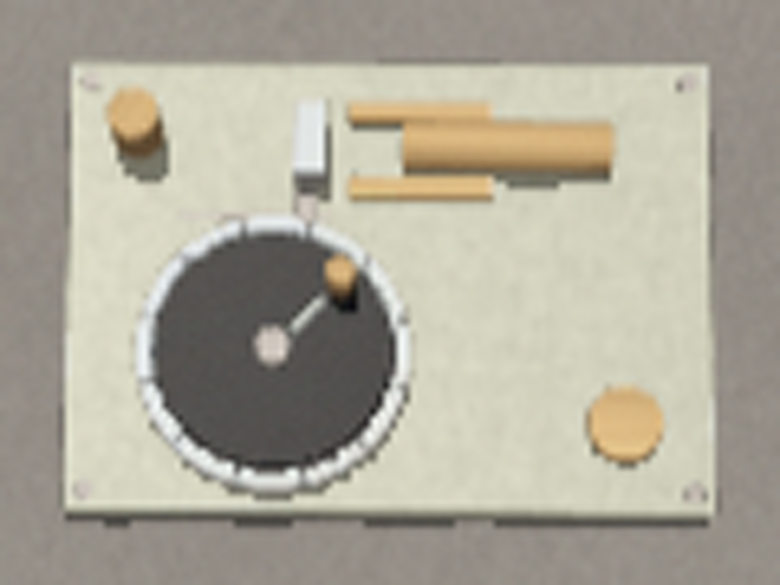

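View pics/scc.png

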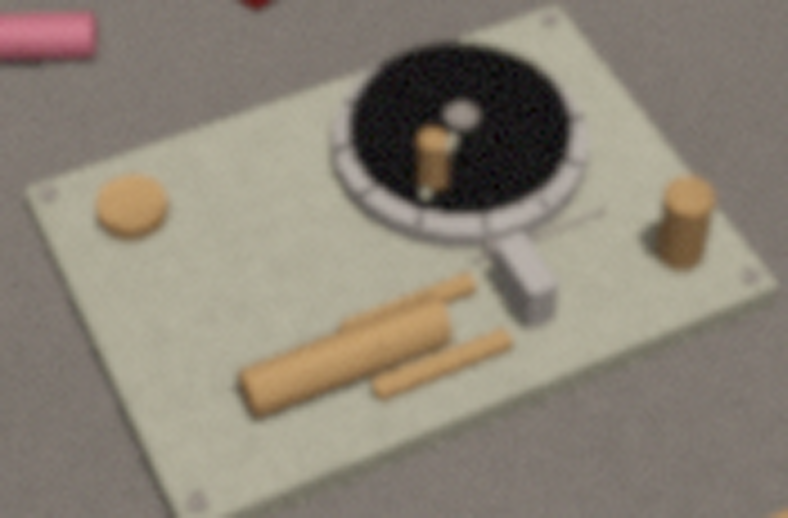

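The crop confirms that the natural-wood dowel between the two walls at crop (405–612, 147) is the one. The peg is at about −45° from the axis, and clockwise takes it to about −165°. I'll shut the gripper and move above the first start point.

step_arm:
  moves: "-0.62 0 0.7 0 0 0 0;-0.62 0 0.7 0 0 0 0;-0.62 0 0.7 0 0 0 0;-0.62 0 0.7 0 0 0 0;-0.62 0 0.7 0 0 0 0;-0.62 0 0.7 0 0 0 0;-0.62 0 0.7 0 0 0 0;-0.62 0 0.7 0 0 0 0;-0.62 0 0.7 0 0 0 0;-0.62 0 0.7 0 0 0 0;-0.62 0 0.7 0 0 0 0;-0.62 0 0.7 0 0 0 0;-0.62 0 0.7 0 0 0 0;0 0 0 0 0 0 0;0 0 0 0 0 0 0"

```text
clock: 2.85
eef_pos: [504.1, -118.7, 231.2]
tool_rot: [-1.571, -0.0, -1.304]
force: [-0.4, 0.2, -0.2]
width: 0.1
```

```bash
cat >> h.py <<'E'
def go(x,y,z,yawdeg):
    s=ctrl.read_state();e=s['eef_pos'];w=s['tool_rot'][2]
    d=np.array([x,y,z])-e;X=np.array([np.cos(w),np.sin(w),0]);Z=np.array([-np.sin(w),np.cos(w),0])
    a=(yawdeg-np.degrees(w)+180)%360-180
    print('shift units (tool x,y,z):',np.round([d@X/50,-d[2]/50,d@Z/50],3),'turn y units:',round(-np.radians(a)/.12,3))
E
python3 - <<'E'
from h import *
st();go(580.6,0,150,-52.5)
p=get_image('wrist');cv2.imwrite('pics/w1.png',p['color']);print(p['T_tool_cam'])
E
```

```text
{'clock': np.float64(2.85), 'eef_pos': array([ 504.112, -118.655,  231.244]), 'tool_rot': array([-1.571, -0.   , -1.304]), 'force': array([-0.389,  0.233, -0.202]), 'width': np.float64(0.107), 'qpos': array([ 0.186,  0.44 , -0.012,  1.883,  0.007,  0.819, -1.134])}
shift units (tool x,y,z): [-1.885  1.625  2.102] turn y units: -3.229
[[ 9.99999900e-01 -9.06386900e-05 -4.38611819e-04 -1.38478652e+00]
 [ 3.87798947e-04 -3.14714973e-01  9.49186144e-01 -1.42034040e+02]
 [-2.24070695e-04 -9.49186219e-01 -3.14714906e-01  8.07121032e+01]
 [ 0.00000000e+00  0.00000000e+00  0.00000000e+00  1.00000000e+00]]
```

View pics/w1.png

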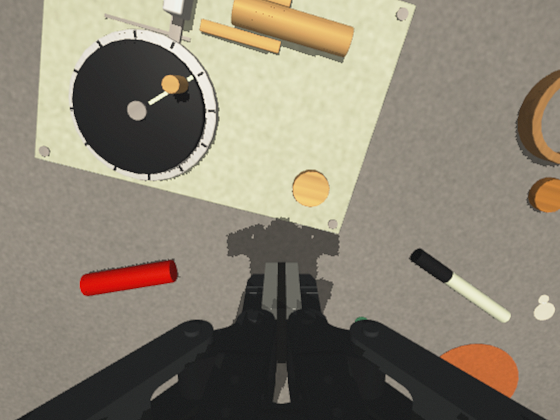

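Wrist view: hub cap at (137,111), peg top at (171,84), dowel (290,25), disc_a (311,188). I'll use it to refine the axis, the peg and the dowel line.

```bash
cat >> h.py <<'E'
from scipy.spatial.transform import Rotation as Ro
def wfix(p,s):
    T=np.eye(4);T[:3,:3]=Ro.from_euler('xyz',s['tool_rot']).as_matrix();T[:3,3]=s['eef_pos']
    W=T@np.asarray(p['T_tool_cam']);p=dict(p);p['R']=W[:3,:3].T;p['t']=-W[:3,:3].T@W[:3,3];return p
E
python3 - <<'E'
from h import *
s=ctrl.read_state();p0=get_image('wrist');p=wfix(p0,s)
ax=ray(p,(137,111),43);pg=ray(p,(171,84),73);print('axis',ax,'peg',pg,np.linalg.norm((pg-ax)[:2]),np.degrees(np.arctan2(*(pg-ax)[1::-1])))
for a,b in [((43,1),(35,158)),((35,158),(340,234)),((340,234),(414,0))]:
    A=ray(p,a,18);B=ray(p,b,18);print(A,B,np.degrees(np.arctan2(B[1]-A[1],B[0]-A[0])),np.linalg.norm(A-B))
print('bottom wall',ray(p,(202,19),26),ray(p,(281,43),26))
print('near end dowel top-ish',ray(p,(353,40),30.5),'disc',ray(p,(311,186),30))
for t in ['dial_axis','dial_peg','dowel_mid','stop_face']:
    print(t,[(np.round(r['position'],1),round(r['conf'],2)) for r in nets.place_of(p0,t)[:2]])
E
```

```text
axis [526.80599328  16.43293493  43.        ] peg [558.59362919 -16.27914789  73.        ] 45.612872737680625 -45.8211397073335
[592.48463329 115.2864751   18.        ] [453.07225931 113.93331831  18.        ] -179.44389629008944 139.41894078969332
[453.07225931 113.93331831  18.        ] [ 454.36262279 -195.03873617   18.        ] -89.7607163807893 308.9747489495957
[ 454.36262279 -195.03873617   18.        ] [ 675.54467854 -189.3778346    18.        ] 1.4660998353123351 221.25448604186766
bottom wall [613.44100516 -19.90003228  26.        ] [612.85441871 -89.09707873  26.        ]
near end dowel top-ish [ 630.58189334 -147.43662463   30.5       ] disc [ 498.63037977 -149.65207094   30.        ]
dial_axis [(array([528.2,  18.9,  45.8]), 0.65)]
dial_peg [(array([555.4, -14.9,  58.3]), 0.63)]
dowel_mid [(array([338.1,  17.3,  12.7]), 0.88), (array([629.6, -93.2,  33.2]), 0.81)]
stop_face []
```

step_arm:
  moves: "-0.63 0 0.7 0 0 0 0;-0.63 0 0.7 0 0 0 0;-0.62 0 0.7 0 0 0 0;0 0.6 0 0 -0.8 0 0;0 0.6 0 0 -0.8 0 0;0 0.6 0 0 -0.8 0 0;0 0.6 0 0 -0.83 0 0;0 0 0 0 0 0 0;0 0 0 0 0 0 0"

```text
clock: 4.05
eef_pos: [580.5, -2.5, 111.5]
tool_rot: [-1.571, 0.0, -0.923]
force: [0.0, 0.4, 0.9]
width: -0.0
```

```bash
python3 - <<'E'
from h import *
s=st();go(580.4,0.4,52,-52.5)
p0=get_image('wrist');p=wfix(p0,s);cv2.imwrite('pics/w2.png',p['color'])
print(proj(p,[528.5,15,43]),proj(p,[559,-16,73]))
E
```

```text
{'clock': np.float64(4.05), 'eef_pos': array([580.545,  -2.453, 111.543]), 'tool_rot': array([-1.571,  0.   , -0.923]), 'force': array([0.029, 0.36 , 0.852]), 'width': np.float64(-0.039), 'qpos': array([ 0.028,  0.686, -0.112,  1.82 ,  0.119,  0.642, -1.078])}
shift units (tool x,y,z): [-0.047  1.191  0.032] turn y units: -0.056
[211.91056204 270.42784431] [279.75350574 287.27074133]
```

View pics/w2.png

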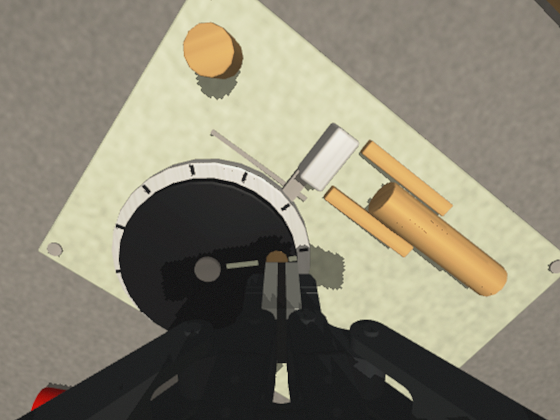

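The peg's base shows at (276,257), just beyond the fingertips, and its predicted top (280,287) is hidden behind them, as expected. The hub is at (207,269). I'll descend.

step_arm:
  moves: "-0.05 0.4 0.03 0 -0.05 0 0;0 0.4 0 0 0 0 0;0 0.39 0 0 0 0 0;0 0 0 0 0 0 0;0 0 0 0 0 0 0"

```text
clock: 4.6
eef_pos: [581.4, 1.1, 53.4]
tool_rot: [-1.569, -0.002, -0.914]
force: [-0.6, -0.6, 0.0]
width: 0.2
```

```bash
python3 - <<'E'
from h import *
s=st();go(580.4,0.4,52,-52.5)
p=get_image('scene');c=p['color'][205:320,190:365];cv2.imwrite('pics/s2.png',cv2.resize(c,None,fx=4.5,fy=4.5,interpolation=cv2.INTER_CUBIC))
E
```

```text
{'clock': np.float64(4.6), 'eef_pos': array([581.357,   1.101,  53.37 ]), 'tool_rot': array([-1.569, -0.002, -0.914]), 'force': array([-0.581, -0.56 ,  0.045]), 'width': np.float64(0.246), 'qpos': array([ 0.011,  0.776, -0.097,  1.848,  0.137,  0.521, -1.091])}
shift units (tool x,y,z): [-0.001  0.027 -0.024] turn y units: 0.016
```

View pics/s2.png

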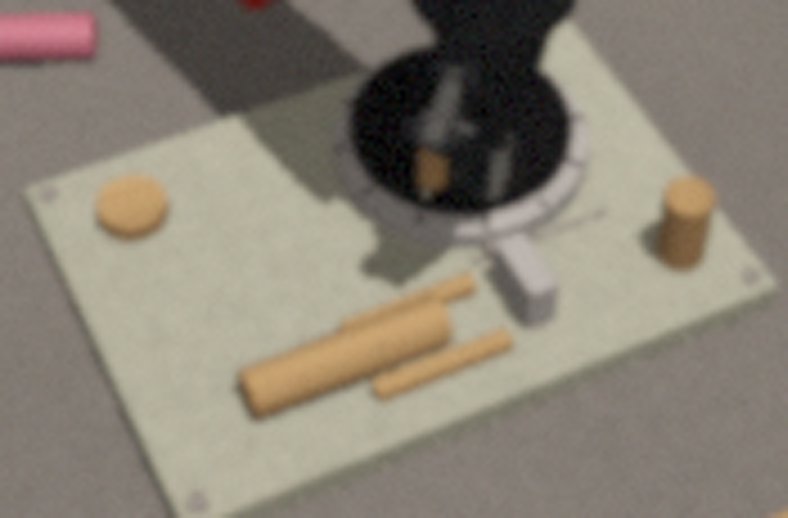

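```bash
python3 - <<'E'
from h import *
s=ctrl.read_state()
p=get_image('scene');c=p['color'][205:275,250:340].copy()
c=cv2.resize(c,None,fx=8,fy=8,interpolation=cv2.INTER_CUBIC);c=np.clip(c.astype(float)*1.8,0,255).astype(np.uint8)
R=Ro.from_euler('xyz',s['tool_rot']).as_matrix()
for off in [(0,0,0),(0,0,-11),(0,0,11),(12,0,0),(-12,0,0)]:
    u=proj(p,s['eef_pos']+R@np.array(off,float));u=((u-[250,205])*8).astype(int);cv2.circle(c,tuple(u),3,(0,0,255),-1);print(off,u)
u=((proj(p,[559,-16,73])-[250,205])*8).astype(int);cv2.circle(c,tuple(u),3,(0,255,0),-1)
cv2.imwrite('pics/s3.png',c)
E
```

```text
(0, 0, 0) [371 321]
(0, 0, -11) [335 308]
(0, 0, 11) [408 335]
(12, 0, 0) [352 351]
(-12, 0, 0) [390 292]
```

View pics/s3.png

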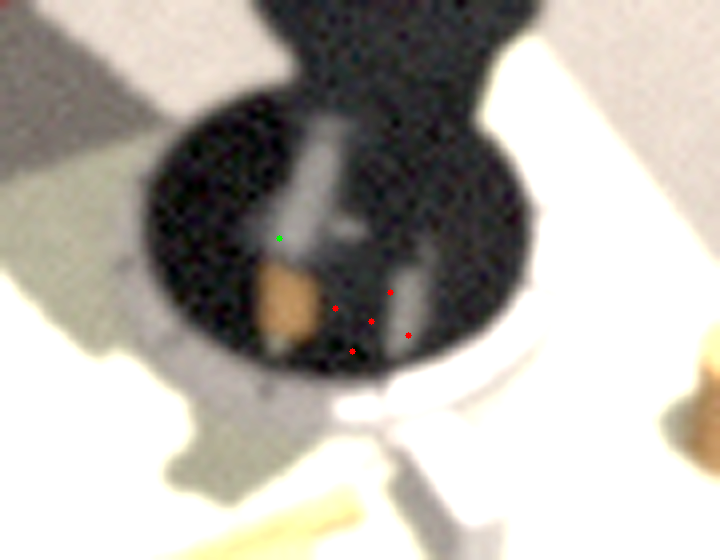

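No contact yet; the gap is about 9 mm. Push slowly along tool −z.

step_arm:
  moves: "0 0.03 -0.06 0 0 0 0;0 0 -0.06 0 0 0 0;0 0 -0.06 0 0 0 0;0 0 -0.06 0 0 0 0;0 0 0 0 0 0 0"

```text
clock: 5.2
eef_pos: [571.8, -6.4, 50.8]
tool_rot: [-1.569, -0.001, -0.914]
force: [3.1, 0.7, 0.8]
width: 0.1
```

step_arm:
  moves: "0 0 -0.06 0 0 0 0;0 0 -0.04 0 0 0 0;0 0 0 0 0 0 0"

```text
clock: 5.5
eef_pos: [568.0, -9.6, 50.7]
tool_rot: [-1.569, -0.002, -0.914]
force: [4.5, -0.1, 0.2]
width: -0.2
```

step_arm:
  moves: "0 0 -0.06 0 0 0 0;0 0 0 0 0 0 0"

```text
clock: 5.7
eef_pos: [562.3, -11.5, 49.9]
tool_rot: [-1.574, 0.002, -0.914]
force: [-0.4, 0.1, 0.2]
width: -0.2
```

```bash
cat >> h.py <<'E'
def look(name,ax=(528,15)):
    st()
    for n in ['scene','top']:
        p=get_image(n)
        for r in nets.place_of(p,'dial_peg')[:2]:
            d=r['position'];print(n,np.round(d,1),round(r['conf'],2),'ang',np.degrees(np.arctan2(d[1]-ax[1],d[0]-ax[0])),'r',np.hypot(d[1]-ax[1],d[0]-ax[0]))
        b=(205,320,190,365) if n=='scene' else (155,245,235,355)
        c=p['color'][b[0]:b[1],b[2]:b[3]];c=cv2.resize(c,(390*1,int(390*c.shape[0]/c.shape[1])),interpolation=cv2.INTER_CUBIC)
        c=np.clip(c.astype(float)*1.4,0,255).astype(np.uint8);
        L=c if n=='scene' else np.vstack([L,c])
    cv2.imwrite(f'pics/{name}.png',L)
E
python3 -c "
from h import *
look('k1')"
```

```text
{'clock': np.float64(5.7), 'eef_pos': array([562.315, -11.51 ,  49.944]), 'tool_rot': array([-1.574,  0.002, -0.914]), 'force': array([-0.407,  0.068,  0.172]), 'width': np.float64(-0.185), 'qpos': array([ 0.032,  0.767, -0.097,  1.896,  0.144,  0.489, -1.078])}
scene [544.1 -24.8  57.4] 0.75 ang -67.97555443623978 r 42.93308747341612
```

View pics/k1.png

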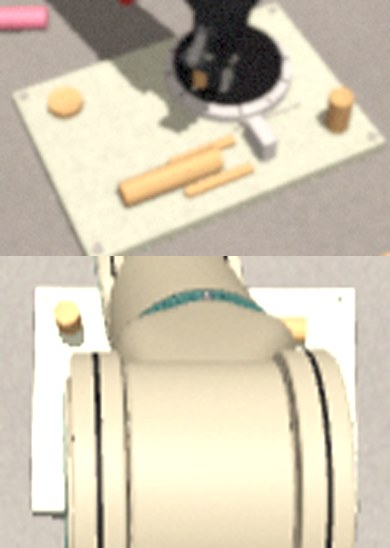

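```bash
python3 -c "
from h import *
go(568,-23.5,51,-82)"
```

```text
shift units (tool x,y,z): [ 0.259 -0.022 -0.073] turn y units: 4.315
```

step_arm:
  moves: "0.13 -0.01 -0.02 0 0 0 0;0.13 -0.01 -0.05 0 0.5 0 0;0 0 0 0 0.95 0 0;0 0 0 0 0.95 0 0;0 0 0 0 0.95 0 0;0 0 0 0 0.95 0 0;0 0 0 0 0 0 0;0 0 0 0 0 0 0"

```text
clock: 6.7
eef_pos: [569.7, -24.0, 51.3]
tool_rot: [-1.571, -0.0, -1.428]
force: [0.3, 0.0, -0.7]
width: -0.3
```

```bash
python3 -c "
from h import *
look('k1b')
go(568,-23.5,51,-82)
"
```

```text
{'clock': np.float64(6.7), 'eef_pos': array([569.681, -23.952,  51.333]), 'tool_rot': array([-1.571, -0.   , -1.428]), 'force': array([ 0.337,  0.036, -0.698]), 'width': np.float64(-0.309), 'qpos': array([-0.026,  0.77 ,  0.029,  1.881, -0.042,  0.492, -1.396])}
scene [538.8 -27.2  57.4] 0.68 ang -75.64474101184669 r 43.56007346182969
shift units (tool x,y,z): [-0.007  0.006 -0.031] turn y units: 0.019
```

View pics/k1b.png

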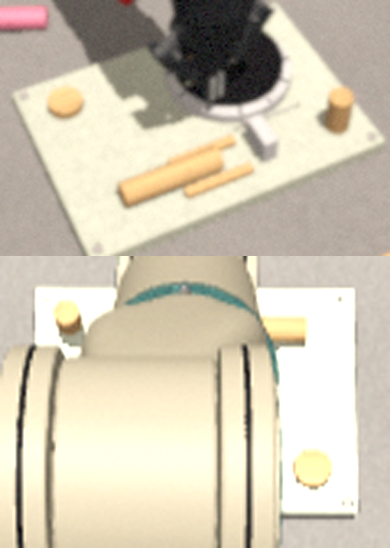

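The peg reads −75.6°, one click (the second push starts from there).

step_arm:
  moves: "0 0 -0.06 0 0 0 0;0 0 -0.06 0 0 0 0;0 0 -0.06 0 0 0 0;0 0 -0.06 0 0 0 0;0 0 -0.06 0 0 0 0;0 0 -0.06 0 0 0 0;0 0 0 0 0 0 0"

```text
clock: 7.6
eef_pos: [552.6, -26.6, 51.6]
tool_rot: [-1.569, -0.001, -1.43]
force: [3.0, -2.6, -2.9]
width: 0.2
```

step_arm:
  moves: "0 0 -0.06 0 0 0 0;0 0 -0.06 0 0 0 0;0 0 0 0 0 0 0"

```text
clock: 7.9
eef_pos: [544.2, -26.7, 51.2]
tool_rot: [-1.574, 0.001, -1.43]
force: [0.1, -0.1, 0.2]
width: 0.0
```

step_arm:
  moves: "0 0 -0.05 0 0 0 0;0 0 0 0 0 0 0;0 0 0 0 0 0 0"

```text
clock: 8.2
eef_pos: [542.8, -26.9, 51.2]
tool_rot: [-1.572, 0.0, -1.429]
force: [0.0, -0.4, -0.4]
width: 0.1
```

```bash
python3 -c "
from h import *
look('k2')
"
```

```text
{'clock': np.float64(8.2), 'eef_pos': array([542.759, -26.901,  51.199]), 'tool_rot': array([-1.572,  0.   , -1.429]), 'force': array([ 0.027, -0.391, -0.372]), 'width': np.float64(0.147), 'qpos': array([-0.019,  0.747,  0.026,  1.954, -0.042,  0.442, -1.391])}
scene [516.  -23.6  58.8] 0.94 ang -107.26946776212195 r 40.42227108909147
```

View pics/k2.png

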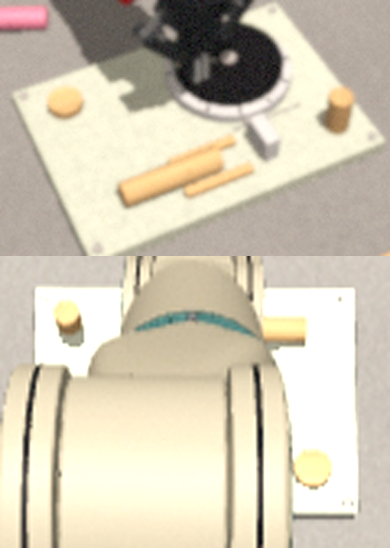

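```bash
python3 -c "
from h import *
go(544,-38.3,51,-112)"
```

```text
shift units (tool x,y,z): [ 0.224  0.006 -0.018] turn y units: 4.378
```

step_arm:
  moves: "0.12 0 0 0 0 0 0;0.11 0 0 0 0.4 0 0;0 0 0 0 1 0 0;0 0 0 0 1 0 0;0 0 0 0 1 0 0;0 0 0 0 0.97 0 0;0 0 0 0 0 0 0;0 0 0 0 0 0 0"

```text
clock: 9.2
eef_pos: [545.0, -39.0, 51.3]
tool_rot: [-1.571, -0.0, -1.952]
force: [0.6, 0.2, -0.2]
width: 0.1
```

```bash
python3 -c "
from h import *
s=st();go(544,-38.3,51,-112)
w=s['tool_rot'][2];u=np.array([np.sin(w),-np.cos(w)]);d=np.array([516.7,-27.4])-s['eef_pos'][:2];print('gap',d@u-18,'lateral',d@[np.cos(w),np.sin(w)])
p=get_image('scene');print([(np.round(r['position'],1),r['conf']) for r in nets.place_of(p,'dial_peg')])
"
```

```text
{'clock': np.float64(9.2), 'eef_pos': array([545.016, -38.979,  51.316]), 'tool_rot': array([-1.571, -0.   , -1.952]), 'force': array([ 0.583,  0.246, -0.241]), 'width': np.float64(0.084), 'qpos': array([-0.078,  0.756,  0.151,  1.949, -0.238,  0.453, -1.706])}
shift units (tool x,y,z): [-0.005  0.006 -0.024] turn y units: 0.019
gap 12.591600665138412 lateral -0.20011311517833263
[(array([515.8, -24.8,  59.5]), 0.95)]
```

Same gap, so the same push: 18 mm, then 6, then 2.5.

step_arm:
  moves: "0 0 -0.06 0 0 0 0;0 0 -0.06 0 0 0 0;0 0 -0.06 0 0 0 0;0 0 -0.06 0 0 0 0;0 0 -0.06 0 0 0 0;0 0 -0.06 0 0 0 0;0 0 0 0 0 0 0"

```text
clock: 10.0
eef_pos: [528.8, -32.7, 51.5]
tool_rot: [-1.569, -0.0, -1.954]
force: [2.6, -4.0, -1.2]
width: 0.0
```

step_arm:
  moves: "0 0 -0.06 0 0 0 0;0 0 -0.06 0 0 0 0;0 0 0 0 0 0 0"

```text
clock: 10.3
eef_pos: [521.8, -29.2, 51.3]
tool_rot: [-1.572, 0.0, -1.954]
force: [0.1, 0.3, -0.4]
width: 0.1
```

step_arm:
  moves: "0 0 -0.04 0 0 0 0;0 0 0 0 0 0 0;0 0 0 0 0 0 0"

```text
clock: 10.6
eef_pos: [520.5, -28.3, 51.3]
tool_rot: [-1.572, 0.0, -1.953]
force: [-0.1, 0.7, -0.7]
width: -0.2
```

```bash
python3 -c "
from h import *
look('k3')
"
```

```text
{'clock': np.float64(10.6), 'eef_pos': array([520.499, -28.261,  51.255]), 'tool_rot': array([-1.572,  0.   , -1.953]), 'force': array([-0.057,  0.726, -0.652]), 'width': np.float64(-0.238), 'qpos': array([-0.094,  0.736,  0.143,  2.017, -0.247,  0.406, -1.713])}
```

View pics/k3.png

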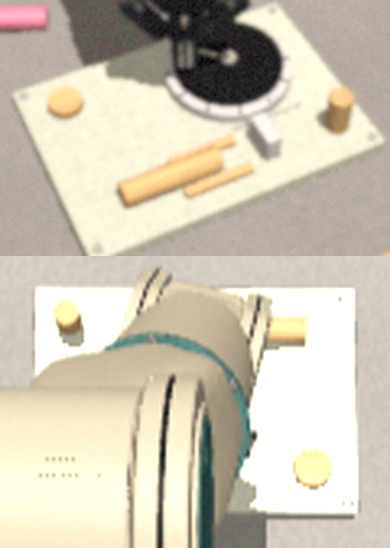

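```bash
python3 -c "
from h import *
go(514.9,-38.6,51,-142)"
```

```text
shift units (tool x,y,z): [ 0.227  0.006 -0.037] turn y units: 4.371
```

step_arm:
  moves: "0.12 0 0 0 0 0 0;0.11 0 -0.01 0 0.4 0 0;0 0 0 0 1 0 0;0 0 0 0 1 0 0;0 0 0 0 1 0 0;0 0 0 0 0.97 0 0;0 0 0 0 0 0 0;0 0 0 0 0 0 0"

```text
clock: 11.6
eef_pos: [515.9, -39.7, 51.3]
tool_rot: [-1.571, -0.0, -2.477]
force: [-0.7, -0.5, 0.7]
width: -0.0
```

```bash
python3 -c "
from h import *
s=st()
w=s['tool_rot'][2];u=np.array([np.sin(w),-np.cos(w)]);d=np.array([497.1,-15.8])-s['eef_pos'][:2];print('gap',d@u-18,'lateral',d@[np.cos(w),np.sin(w)])
p=get_image('scene');print([(np.round(r['position'],1),r['conf']) for r in nets.place_of(p,'dial_peg')])
c=p['color'][205:275,250:340].copy();c=cv2.resize(c,None,fx=8,fy=8,interpolation=cv2.INTER_CUBIC)
for X,k in [((528.5,15,43),(255,0,0)),((497.1,-15.8,73),(0,255,0)),((497.1,-15.8,43),(0,255,0))]:
    q=((proj(p,X)-[250,205])*8).astype(int);cv2.circle(c,tuple(map(int,q)),3,k,-1)
cv2.imwrite('pics/k3b.png',np.clip(c*1.6,0,255).astype(np.uint8))
p0=get_image('wrist');cv2.imwrite('pics/w3.png',p0['color']);p=wfix(p0,s)
print('pred peg',proj(p,(497.1,-15.8,43)),proj(p,(497.1,-15.8,73)),'hub',proj(p,(528.5,15,43)))
"
```

```text
{'clock': np.float64(11.6), 'eef_pos': array([515.916, -39.676,  51.331]), 'tool_rot': array([-1.571, -0.   , -2.477]), 'force': array([-0.67 , -0.531,  0.702]), 'width': np.float64(-0.033), 'qpos': array([-0.151,  0.745,  0.264,  2.03 , -0.447,  0.421, -2.02 ])}
gap 12.39877694965109 lateral 0.07935196978304404
[(array([494. , -13.5,  60. ]), 0.84), (array([628. , -95.3,  34.1]), 0.56)]
pred peg [282.17425468 326.16589232] [282.38172195 372.52684666] hub [191.461031   334.75538627]
```

View pics/k3b.png

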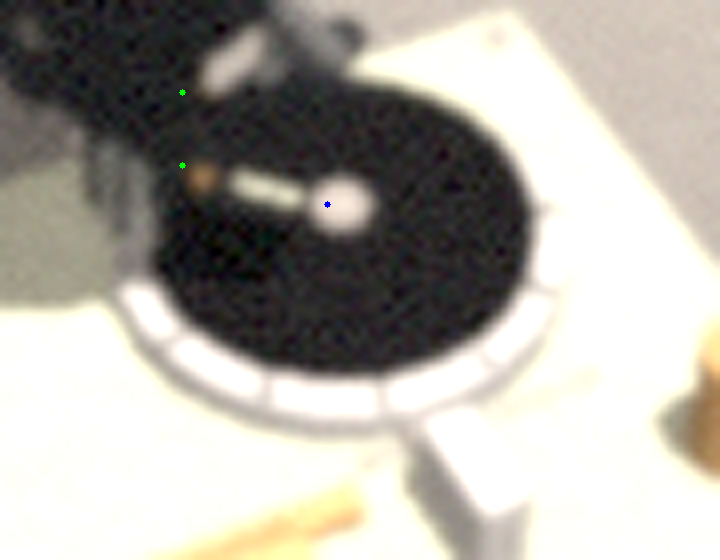

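View pics/w3.png

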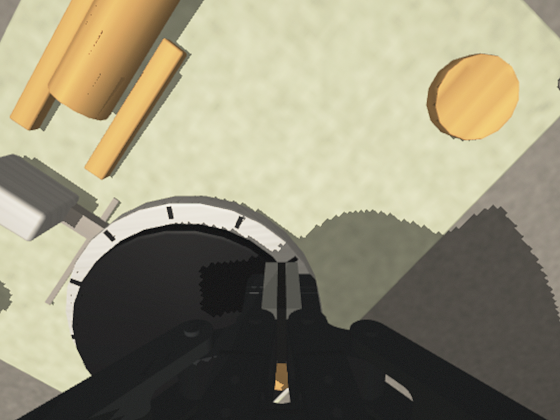

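Peg base at crop (200,178) and the white line match the −135.5° prediction, so it is in click 3. Last push, in small steps.

step_arm:
  moves: "0 0 -0.06 0 0 0 0;0 0 -0.06 0 0 0 0;0 0 -0.06 0 0 0 0;0 0 -0.06 0 0 0 0;0 0 -0.06 0 0 0 0;0 0 -0.06 0 0 0 0;0 0 0 0 0 0 0"

```text
clock: 12.45
eef_pos: [504.9, -25.9, 51.4]
tool_rot: [-1.57, -0.001, -2.479]
force: [-0.4, -3.8, -0.9]
width: 0.2
```

step_arm:
  moves: "0 0 -0.05 0 0 0 0;0 0 -0.05 0 0 0 0;0 0 0 0 0 0 0"

```text
clock: 12.75
eef_pos: [501.6, -21.5, 51.3]
tool_rot: [-1.571, -0.0, -2.479]
force: [0.5, -2.4, 0.6]
width: -0.2
```

step_arm:
  moves: "0 0 -0.03 0 0 0 0;0 0 0 0 0 0 0"

```text
clock: 12.95
eef_pos: [500.8, -19.0, 51.3]
tool_rot: [-1.572, 0.0, -2.478]
force: [0.0, 0.2, 0.0]
width: -0.3
```

step_arm:
  moves: "0 0 0 0 0 0 0;0 0 0 0 0 0 0"

```text
clock: 13.15
eef_pos: [501.0, -19.2, 51.3]
tool_rot: [-1.572, 0.0, -2.477]
force: [-0.1, -0.6, 0.0]
width: 0.4
```

step_arm:
  moves: "0 0 0.15 0 0 0 0;0 0 0.15 0 0 0 0;0 -0.5 0 0 0 0 0;0 -0.8 0 0 0 0 0;0 -0.8 0 0 0 0 0;0 0 0 0 0 0 0"

```text
clock: 13.75
eef_pos: [514.1, -33.3, 160.9]
tool_rot: [-1.564, 0.007, -2.479]
force: [1.4, -0.3, -0.2]
width: -0.3
```

```bash
python3 -c "
from h import *
look('k4')
s=ctrl.read_state()
p0=get_image('wrist');cv2.imwrite('pics/w4.png',p0['color']);p=wfix(p0,s)
a=np.radians(-165.5);P=(528.5+44*np.cos(a),15+44*np.sin(a))
print('pred peg',proj(p,(*P,43)),proj(p,(*P,73)),'hub',proj(p,(528.5,15,43)))
"
```

```text
{'clock': np.float64(13.75), 'eef_pos': array([514.072, -33.285, 160.939]), 'tool_rot': array([-1.564,  0.007, -2.479]), 'force': array([ 1.35 , -0.295, -0.25 ]), 'width': np.float64(-0.343), 'qpos': array([-0.264,  0.565,  0.405,  1.98 , -0.354,  0.655, -2.112])}
scene [486.5   5.7  58.2] 0.98 ang -167.36890460135552 r 42.52928402877246
top [462.3 368.6  -0.7] 0.71 ang 100.52570699693109 r 359.651845539544
pred peg [277.10838702 254.4637884 ] [276.69326289 273.81374556] hub [222.4954668  232.96306355]
```

View pics/k4.png

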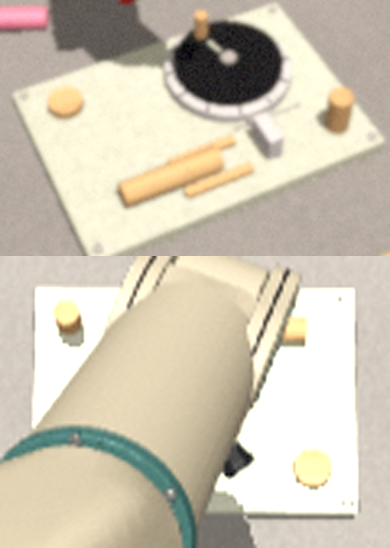

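View pics/w4.png

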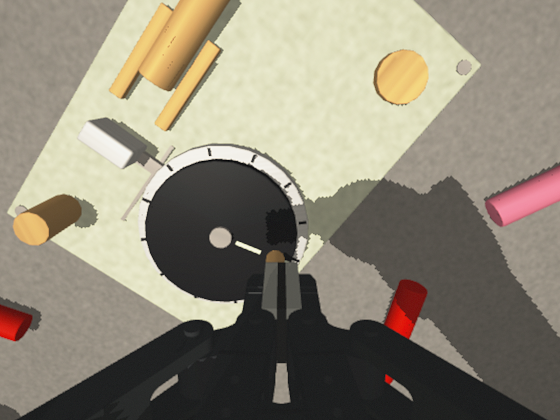

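The peg reads −167° (predicted −165.5°), so the dial is in click 4. The wrist view shows the line from the hub (220,238) to the peg (275,257). Next I turn back to yaw 0 for the dowel push.

step_arm:
  moves: "0 0 0.5 0 -1 0 0;0 0 0.5 0 -1 0 0;0 0 0 0 -1 0 0;0 0 0 0 -1 0 0;0 0 0 0 -1 0 0;0 0 0 0 -1 0 0;0 0 0 0 -1 0 0;0 0 0 0 -1 0 0;0 0 0 0 -1 0 0;0 0 0 0 -1 0 0;0 0 0 0 -1 0 0;0 0 0 0 -1 0 0;0 0 0 0 -1 0 0;0 0 0 0 -1 0 0;0 0 0 0 -1 0 0;0 0 0 0 -1 0 0;0 0 0 0 -1 0 0;0 0 0 0 -1 0 0;0 0 0 0 -1 0 0;0 0 0 0 -1 0 0"

```text
clock: 16.0
eef_pos: [542.4, -69.3, 154.9]
tool_rot: [-1.57, 0.003, -0.074]
force: [-0.2, -0.3, -0.5]
width: 0.0
```

```bash
python3 -c "
from h import *
s=st();go(628.5,-190,160,0.4)
p=get_image('top')
for t in ['dowel_mid','stop_face']: print([(np.round(r['position'],1),r['conf']) for r in nets.place_of(p,t)[:4]])
"
```

```text
{'clock': np.float64(16.0), 'eef_pos': array([542.383, -69.309, 154.876]), 'tool_rot': array([-1.57 ,  0.003, -0.074]), 'force': array([-0.177, -0.339, -0.548]), 'width': np.float64(0.033), 'qpos': array([ 0.276,  0.598, -0.302,  1.876,  0.259,  0.708, -0.248])}
shift units (tool x,y,z): [ 1.895 -0.102 -2.281] turn y units: -0.671
[(array([663. , 226.7,  12.1]), 0.68), (array([341.2,  11.6,  11.1]), 0.55)]
[(array([630.7,   2.7,  31. ]), 0.53), (array([637.5,  83.2,  16.6]), 0.48)]
```

step_arm:
  moves: "0.63 0 -0.76 0 0 0 0;0.63 0 -0.76 0 0 0 0;0.63 0 -0.76 0 0 0 0;0 0 0 0 -0.66 0 0;0 0 0 0 0 0 0;0 0 0 0 0 0 0"

```text
clock: 16.75
eef_pos: [627.8, -188.8, 155.5]
tool_rot: [-1.569, 0.002, -0.001]
force: [0.3, 0.0, -0.2]
width: -0.4
```

```bash
python3 -c "
from h import *
s=st()
p0=get_image('wrist');cv2.imwrite('pics/w5.png',p0['color'])
q=get_image('scene');print([(np.round(r['position'],1),r['conf']) for r in nets.place_of(q,'dowel_mid')[:3]])
p=get_image('top');print([(np.round(r['position'],1),r['conf']) for r in nets.place_of(p,'dowel_mid')[:3]])
print([(np.round(r['position'],1),r['conf']) for r in nets.place_of(q,'stop_face')[:3]])
go(628.5,-180,28,0.4)
"
```

```text
{'clock': np.float64(16.75), 'eef_pos': array([ 627.834, -188.833,  155.529]), 'tool_rot': array([-1.569e+00,  2.000e-03, -1.000e-03]), 'force': array([ 0.346,  0.013, -0.174]), 'width': np.float64(-0.435), 'qpos': array([ 0.439,  0.737, -0.328,  1.564,  0.28 ,  0.889,  0.012])}
[(array([341.9,   7.7,  15. ]), 0.85), (array([629.4, -92.9,  33.2]), 0.6), (array([665.3, 225.2,  14.2]), 0.57)]
[(array([343. ,  11.7,  11. ]), 0.74), (array([628.7, -89.3,  30.9]), 0.69), (array([ 342. , -159.6,   13. ]), 0.59)]
[(array([628.2,   1.6,  31. ]), 0.74)]
shift units (tool x,y,z): [0.    2.572 0.19 ] turn y units: -0.046
```

View pics/w5.png

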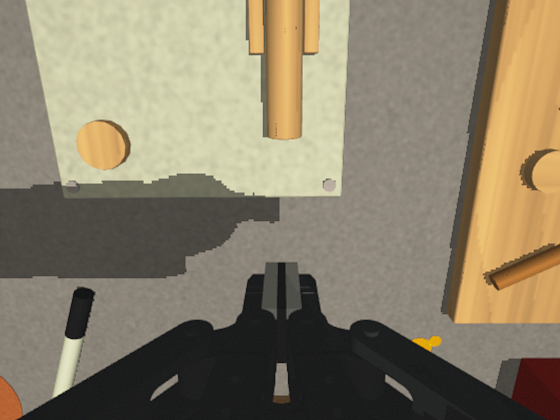

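Dowel's near end at (284,137), straight ahead of the fingertips (281,265), with disc_a (103,145) well clear. Descend.

step_arm:
  moves: "0 0.7 0.06 0 0 0 0;0 0.7 0.06 0 0 0 0;0 0.7 0.06 0 -0.05 0 0;0 0.45 0 0 0 0 0;0 0 0 0 0 0 0;0 0 0 0 0 0 0"

```text
clock: 17.65
eef_pos: [628.8, -181.1, 29.2]
tool_rot: [-1.571, -0.0, 0.007]
force: [0.9, -0.1, 0.0]
width: -0.1
```

```bash
python3 -c "
from h import *
s=st();go(628.5,-160,28,0.4)
p=get_image('scene');c=p['color'][205:345,160:365];cv2.imwrite('pics/s5.png',cv2.resize(c,None,fx=3.8,fy=3.8,interpolation=cv2.INTER_CUBIC))
"
```

```text
{'clock': np.float64(17.65), 'eef_pos': array([ 628.839, -181.109,   29.243]), 'tool_rot': array([-1.571, -0.   ,  0.007]), 'force': array([ 0.875, -0.141,  0.012]), 'width': np.float64(-0.055), 'qpos': array([ 0.394,  0.897, -0.27 ,  1.634,  0.348,  0.657, -0.049])}
shift units (tool x,y,z): [-0.004  0.025  0.422] turn y units: 0.001
```

View pics/s5.png

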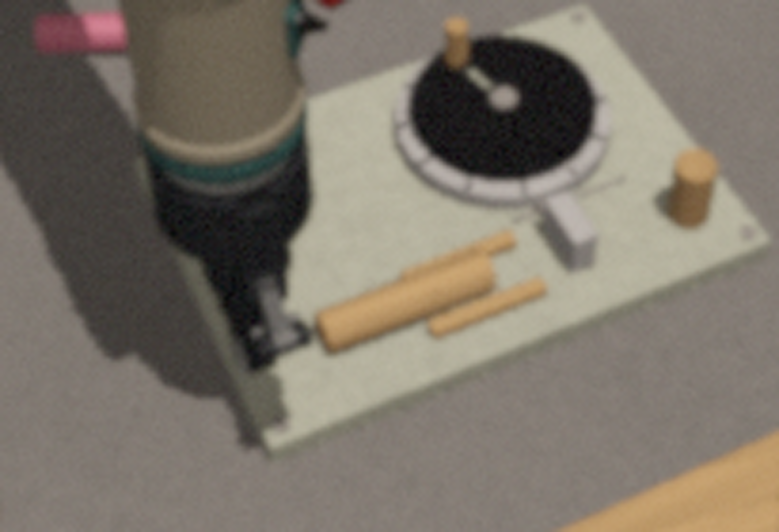

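Peg stays at click 4, and the fingertips (285,335) are behind the dowel end (325,330). Push slowly.

step_arm:
  moves: "0 0 0.08 0 0 0 0;0 0 0.08 0 0 0 0;0 0 0.08 0 0 0 0;0 0 0.08 0 0 0 0;0 0 0.06 0 0 0 0;0 0 0.06 0 0 0 0;0 0 0.06 0 0 0 0;0 0 0.06 0 0 0 0;0 0 0.06 0 0 0 0;0 0 0.06 0 0 0 0;0 0 0.06 0 0 0 0;0 0 0.06 0 0 0 0;0 0 0.06 0 0 0 0;0 0 0.06 0 0 0 0;0 0 0.06 0 0 0 0;0 0 0.06 0 0 0 0;0 0 0 0 0 0 0"

```text
clock: 19.4
eef_pos: [628.3, -128.4, 28.9]
tool_rot: [-1.57, -0.0, 0.008]
force: [0.1, 0.1, -0.6]
width: 0.1
```

```bash
python3 -c "
from h import *
s=st()
p=get_image('scene');c=p['color'][205:345,160:365];cv2.imwrite('pics/s6.png',cv2.resize(c,None,fx=3.8,fy=3.8,interpolation=cv2.INTER_CUBIC))
"
```

```text
{'clock': np.float64(19.4), 'eef_pos': array([ 628.323, -128.426,   28.885]), 'tool_rot': array([-1.57 , -0.   ,  0.008]), 'force': array([ 0.112,  0.101, -0.615]), 'width': np.float64(0.05), 'qpos': array([ 0.31 ,  0.883, -0.257,  1.674,  0.34 ,  0.628, -0.127])}
```

View pics/s6.png

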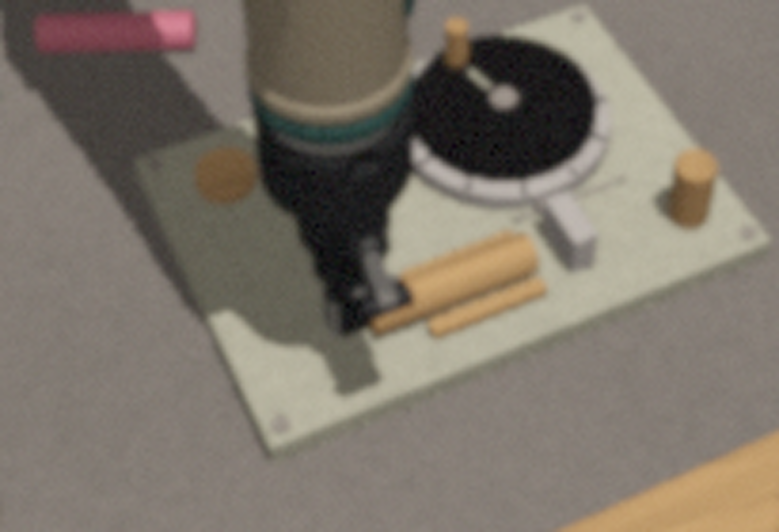

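Dowel's far end at (525,258), stop face at about (555,235), so roughly 17 mm remain.

step_arm:
  moves: "0 0 0.06 0 0 0 0;0 0 0.06 0 0 0 0;0 0 0.06 0 0 0 0;0 0 0.06 0 0 0 0;0 0 0.02 0 0 0 0;0 0 0 0 0 0 0"

```text
clock: 20.05
eef_pos: [628.1, -115.9, 28.9]
tool_rot: [-1.571, -0.0, 0.007]
force: [0.7, 0.3, -0.2]
width: -0.4
```

step_arm:
  moves: "0 0 0.02 0 0 0 0;0 0 0.02 0 0 0 0;0 0 0 0 0 0 0"

```text
clock: 20.35
eef_pos: [628.1, -114.2, 28.8]
tool_rot: [-1.571, -0.0, 0.007]
force: [-0.5, -0.7, 0.1]
width: -0.1
```

step_arm:
  moves: "0 0 0.02 0 0 0 0;0 0 0 0 0 0 0"

```text
clock: 20.55
eef_pos: [628.1, -113.2, 28.8]
tool_rot: [-1.571, -0.0, 0.007]
force: [-0.3, -0.0, 0.3]
width: 0.3
```

step_arm:
  moves: "0 0 0.02 0 0 0 0;0 0 0 0 0 0 0"

```text
clock: 20.75
eef_pos: [628.1, -112.1, 28.8]
tool_rot: [-1.571, -0.0, 0.007]
force: [0.0, -0.3, -0.0]
width: 0.2
```

step_arm:
  moves: "0 0 0.02 0 0 0 0;0 0 0 0 0 0 0"

```text
clock: 20.95
eef_pos: [628.1, -111.1, 28.8]
tool_rot: [-1.571, -0.0, 0.007]
force: [-0.4, -0.2, 0.1]
width: -0.1
```

```bash
python3 -c "
from h import *
s=st()
p=get_image('scene');c=p['color'][235:305,250:340];cv2.imwrite('pics/s7.png',cv2.resize(c,None,fx=8,fy=8,interpolation=cv2.INTER_CUBIC))
"
```

```text
{'clock': np.float64(20.95), 'eef_pos': array([ 628.088, -111.056,   28.835]), 'tool_rot': array([-1.571, -0.   ,  0.007]), 'force': array([-0.409, -0.238,  0.099]), 'width': np.float64(-0.074), 'qpos': array([ 0.281,  0.879, -0.253,  1.685,  0.337,  0.62 , -0.153])}
```

View pics/s7.png

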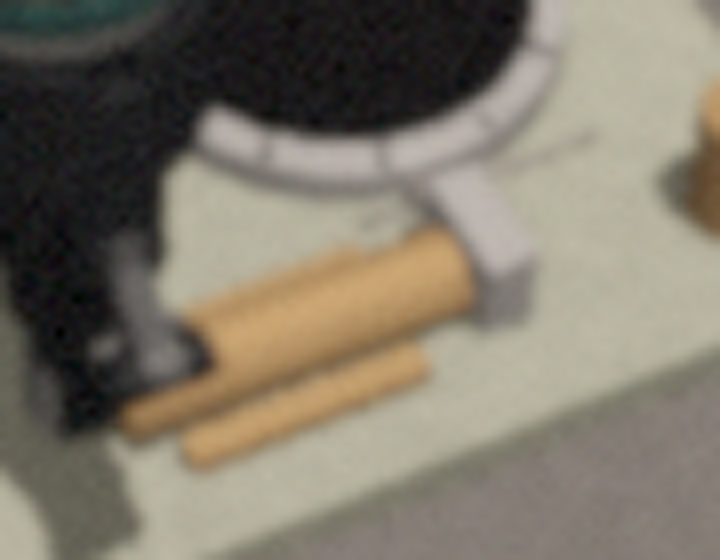

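Nearly touching (470,275 against the face at 475); the force hasn't risen yet, so I continue at 1 mm a step.

step_arm:
  moves: "0 0 0.02 0 0 0 0;0 0 0 0 0 0 0"

```text
clock: 21.2
eef_pos: [628.0, -110.7, 28.8]
tool_rot: [-1.571, 0.0, 0.007]
force: [-0.6, -1.0, -0.1]
width: 0.1
```

step_arm:
  moves: "0 0 0.02 0 0 0 0;0 0 0 0 0 0 0"

```text
clock: 21.4
eef_pos: [628.0, -110.6, 28.9]
tool_rot: [-1.572, 0.0, 0.006]
force: [-0.1, -3.7, 1.2]
width: 0.2
```

The force rises to 3.7 N and the TCP stalls at y = −110.6, so the dowel is on the stop. I'll hold briefly, then back off straight.

step_arm:
  moves: "0 0 0 0 0 0 0;0 0 0 0 0 0 0;0 0 0 0 0 0 0"

```text
clock: 21.7
eef_pos: [628.0, -110.6, 28.9]
tool_rot: [-1.572, 0.0, 0.006]
force: [0.5, -4.2, 0.7]
width: 0.3
```

step_arm:
  moves: "0 0 -0.05 0 0 0 0;0 0 -0.1 0 0 0 0;0 0 -0.3 0 0 0 0;0 0 -0.5 0 0 0 0;0 -0.4 -0.2 0 0 0 0;0 -0.8 0 0 0 0 0;0 -0.8 0 0 0 0 0;0 0 0 0 0 0 0;0 0 0 0 0 0 0"

```text
clock: 22.6
eef_pos: [629.0, -167.7, 129.9]
tool_rot: [-1.571, -0.002, 0.006]
force: [-0.6, -0.8, 0.8]
width: 0.1
```

```bash
python3 -c "
from h import *
look('fin')
s=ctrl.read_state();q=get_image('wrist');cv2.imwrite('pics/w8.png',q['color'])
p=get_image('scene');c=p['color'][215:305,240:350];cv2.imwrite('pics/s8.png',cv2.resize(c,None,fx=7,fy=7,interpolation=cv2.INTER_CUBIC))
for t in ['dowel_mid','stop_face']: print(t,[(np.round(r['position'],1),r['conf']) for r in nets.place_of(p,t)[:3]],[(np.round(r['position'],1),r['conf']) for r in nets.place_of(q,t)[:3]])
"
```

```text
{'clock': np.float64(22.6), 'eef_pos': array([ 628.977, -167.7  ,  129.911]), 'tool_rot': array([-1.571, -0.002,  0.006]), 'force': array([-0.606, -0.797,  0.75 ]), 'width': np.float64(0.096), 'qpos': array([ 0.402,  0.759, -0.317,  1.602,  0.296,  0.826, -0.028])}
scene [485.9   7.1  59.8] 0.82 ang -169.37212791915246 r 42.83479893731266
scene [ 427.8 -352.3   -0.8] 0.34 ang -105.25907841966644 r 380.7221165101917
top [485.3   3.2  53.5] 0.84 ang -164.55204332943035 r 44.300451464968155
top [631.4   1.9  32.2] 0.63 ang -7.220475133977553 r 104.22653213073913
dowel_mid [(array([662. , 225.6,  15.8]), 0.96), (array([ 340.7, -169.2,   13.9]), 0.87), (array([343.3,   7.5,  13.8]), 0.7)] [(array([628.7, -49.2,  33.1]), 0.71)]
stop_face [(array([628.3,   4.5,  31.6]), 0.76), (array([4.613e+02, 3.723e+02, 3.000e-01]), 0.16)] []
```

View pics/s8.png

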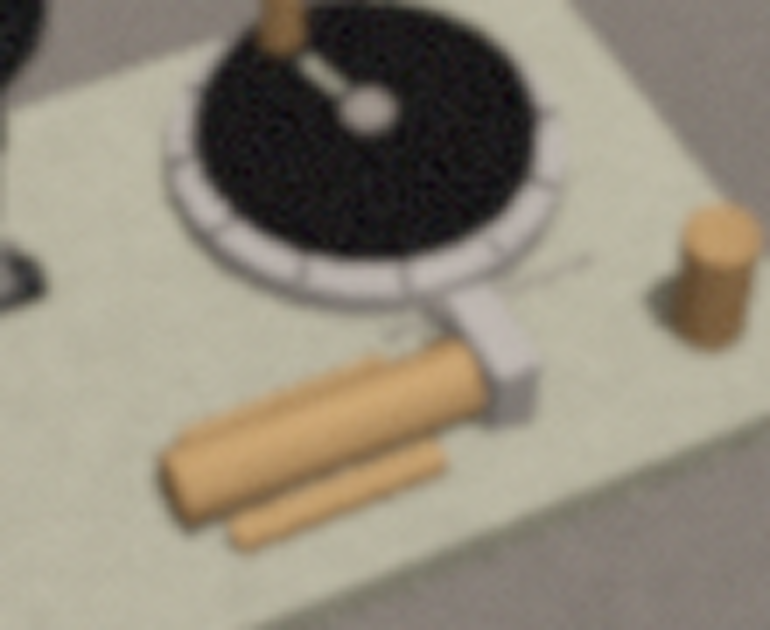

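View pics/w8.png

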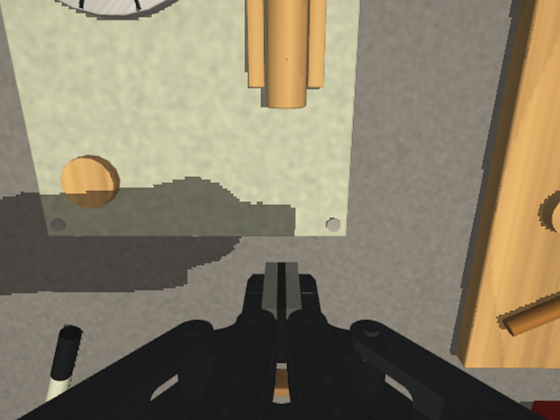

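The dowel's far end meets the stop face at crop (485,375). The peg is still in click 4 (top view −164.6°), the arm touches nothing, and the bystanders haven't moved. Handing in.

```bash
python3 -c "
from h import *
print(ctrl.finish_job())"
```

```text
the job is handed in; nothing more can be done
None
```

I turned the dial exactly four clicks clockwise and slid the dowel up against the end stop, then handed the job in at about 23 s. No verdict was reported.

- **Dial:** I made four separate straight pushes with the shut fingertips. The peg went from about −45° to about −165°, and each click was confirmed by the force dropping away and by a picture. The last readings were −164.6° (top) and −169.4° (scene), against −165.5° expected. They differ by about 5°, within the networks' error and far less than a 30° click.
- **Dowel:** I pushed the near end until the force rose to about 4 N and the fingers stopped, then backed straight off. The final pictures show its end flush against the stop, and the last position estimates put the gap at about 4 mm. Those are only good to 4 mm each, so I relied on the force stop and the picture.
- **Disagreements:** The networks sometimes reported the red and pink look-alikes as the dowel. In the last scene picture they missed the real dowel, but the wrist camera found it at about (629, −49), in its guide.
- **Bystanders:** The arm was clear of everything and I saw no bystander moved. The final close-ups covered the offcut, disc_a and part of the marker; I did not re-measure the others, but the arm was never near them.

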